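# Show the plate's edge to the inspection camera

### The arm

A 6-joint arm with a two-finger parallel gripper is mounted at the origin on the work surface. World frame = base frame: x ahead of the robot, y to its left, z up, the work surface at z = 0. Lengths are in m, angles in rad, forces in N, time in s.
With the tool pointing down it reaches from about 0.25 to 0.8 m from the base axis. Payload 3.9 kg.
Tool frame: the origin (TCP) lies midway between the tips of the shut fingers; the grasp point (between the pads) lies 19 mm behind it; z points along the fingers, y is the direction in which the jaws open and shut (so a half turn about z gives the same grasp; the last joint's range is limited). The gripper opens to 85 mm and grips with 20 to 120 N. Pads are 22 mm wide; open, the fingers measure 114 mm over their backs; the gripper's body (76 mm by 85 mm) begins 54 mm behind the grasp point. The pads swing forward as they close: fully open they stand 13 mm farther back than shut.
Start: joints at [1.343, 0.26, -0.138, 1.173, 0, 1.571], TCP at [0.119, 0.511, 0.194] pointing down, gripper open.
Joint ranges: [-2.78, 2.78], [-0.83, 1.72], [-1.28, 1.37], [-1.9, 2.12], [-1.57, 1.48], [-3.14, 3.14]. Speed limits (rad/s): [2.57, 2.57, 3.14, 3.14, 3.14, 3.14].

### API

Orientations are given as a unit quaternion [x, y, z, w].
In Python, from bench import ctrl, viewer gives the robot as it stands. The module is installed in compiled form; this text tells all that it offers.
- The arm moves only by the tool step_arm, never from a script. Its argument "targets" is a list of rows, each a list of 6 numbers: the shift along the tool's x, y, z in mm, then the turn, a rotation vector about the tool's x, y, z in rad. A call has 1 to 20 rows; each row is the pose to reach, as a shift and turn from the pose measured when the call began, along the tool's axes at that moment; what a row does not reach only later rows make up. A row lasts 1/8 s, in which the tool goes at most 62.5 mm and 10.7 degrees, less where a joint would pass 70% of its speed; a pose out of reach is approached as far as the arm can. A call with a gripper value outside its range is refused whole. "hand" is the finger opening in mm, from 0 to 85.4, set as the call begins (left out, the last holds). The fingers move at their own pace and stop on an object; "newtons" is the grip in N (left out, the last holds). Time passes only in rows, so rows that repeat a pose let the fingers close. It gives the time, the measured TCP pose, the force and the opening at its end, in the units of the state.
- ctrl.observe(): the state, without advancing time (a new reading comes with each control period).
- viewer.get_image(name): name is "scene" or "top" or "wrist"; returns the picture (400x640x3 uint8, blue, green, red); there is no depth.
- viewer.calibration(name): a dict with "vfov" (degrees; the focal length in pixels is half the picture's height over the tangent of half this angle, whatever the lens; pixels are square), "cx", "cy" (the principal point, pixels), "R" (3x3) and "t" (3): a world point X has camera coordinates R X + t. Camera axes: x right, y down, z forward; pixel columns grow to the right and rows downward; lengths in m; the calibration is good to about 2 mm. A picture is of the moment at which its call begins: read the wrist's pose just before it. calibration takes no time and is no camera call; for the wrist camera it gives the pose at the moment of the call.
- ctrl.close_job(): hands the job in, once; it reports no verdict.
The state is a dict: "time_s": time; "joints": joint angles; "qvel": joint speeds; "joint_efforts": joint torques, N m; "tool_pos": TCP position; "orientation": TCP orientation; "wrist_force": force on the tool from outside, world axes, zero at the start; "moment": the same for the moment, N m; "opening": finger opening in m.
Only numpy, scipy, OpenCV 4.12 (cv2) and the standard library are available. Lean on these libraries where they do the work, as an engineer would, in place of code of your own. Each camera call takes 0.05 s, during which the arm holds its last target.

### The job

Push the aluminium plate along the dark ledge towards the small camera until it sticks out about 30 mm past the ledge's end (20 to 40 mm is fine), still lying flat and straight along the ledge. Then press the red trigger button fully to take the picture, and let it go. Only push the plate, do not pick it up, do not press the button before the plate is in place, and leave the bottle, jar, screwdriver and caliper where they are.

Things in the scene. Friction and masses are not known exactly. Their poses are not given: they have to be found in the camera images.
- ledge: Fixed dark grey ledge, 320 mm long (y -160 to +160), 120 mm wide (x -60 to +60), flat top 40 mm above the table. Origin: on the table under its middle; y runs along it to the open end and the camera. An aluminium fence, 10 mm high above the top, runs along its far side, inner face at x = +50 mm. A steel base 130 mm wide, 8 mm thick, lies under ledge and camera.
- lens (a point): Centre of the lens front of the small black camera fixed past the ledge's open end (ledge frame x 0, y +241, z 43 mm); it looks back along -y. The camera is 44 mm wide, its top 64 mm above the table, its back at y = +313 mm.
- ledge_end (a point): Middle of the ledge's top edge at the open end (ledge frame x 0, y +160, z 40 mm), same axes as ledge.
- plate: Loose bright aluminium plate, 90 mm (x) by 110 mm (y) by 6 mm thick, 110 to 230 g, flat on the ledge, nearly straight along it, up to 15 mm clear of the fence; its trailing edge starts 25 mm or more from the ledge's closed end. Origin: centre of its underside; y points to its leading edge (to the camera). Ordinary dry friction: it stops when the push stops.
- plate_lead (a point): Middle of the plate's leading edge, at its underside (plate frame y +55 mm). Its y in the frame of ledge_end is the overhang: negative at the start, wanted +20 to +40 mm.
- trigger (a joint): Red spring push button on a grey housing fixed to the table on the robot's side of the ledge: travel in m, 0 released, 0.006 fully down (about 4 N); it springs back by itself. The picture is taken at 0.0045.
- trigger_top (a point): Centre of the red button's top face, 36 mm across, pressed straight down.
- bottle: Bystander: clear bottle with a blue cap, 44 mm wide and 110 mm tall, standing near the camera. Origin: centre of its underside.
- jar: Bystander: small white jar with a grey cap, 48 mm wide and 50 mm tall, standing behind the fence. Origin: centre of its underside.
- screwdriver: Bystander: yellow-handled screwdriver, 160 mm long, lying on the table near the ledge's closed end, x axis along it, origin at its middle on the table.
- caliper: Bystander: steel caliper with a grey display, 190 mm long, lying on the table to the robot's right, x axis along it, origin near its middle.
Mind the look-alikes: they are no part of the job. There is more than one size of the plate; the job needs the smaller.

How it is judged:
By the outcome, as a careful person would: the job done as asked, in the order asked, and still so for the second after the job is handed in, with the robot touching nothing.
It also fails if it takes over 42 s, if anything falls off the work surface, if the arm or the gripper's body presses on something with over 40 N, if the wrist force passes 120 N, or if a joint passes its speed limit or range.

## Working session

There is one attempt and no reset: what is moved stays moved. The work goes in short steps, Python scripts to look and compute and a tool call to move; the robot and the scene stay as the last step left them, time stands still between calls to the robot, and variables do not carry over. Pictures are saved under pics/ and viewed, and the job is handed in when it is done.

Besides the shell and the picture viewer there is one more tool, called after "Call:" as name(argument=value, ...) on one line, values as JSON. step_arm: Moves the arm, as the interface text tells. Its arguments: {"type":"object","properties":{"targets":{"type":"array","items":{"type":"array","items":{"type":"number"}}},"hand":{"type":"number"},"newtons":{"type":"number"}},"required":["targets"]}

```bash
mkdir -p pics
python3 - <<'E'
from bench import ctrl, viewer
import cv2
for n in ["scene","top","wrist"]:
    c=viewer.calibration(n); print(n,c)
    cv2.imwrite(f"pics/{n}0.png",viewer.get_image(n))
s=ctrl.observe();print({k:s[k] for k in ["time_s","joints","tool_pos","orientation","wrist_force","opening"]})
E
```

```text
scene {'vfov': 51.24758097747022, 'cx': 320.4945933106336, 'cy': 202.15218259057676, 'R': array([[-0.23938263,  0.97092396, -0.00162047],
       [ 0.82753928,  0.20315745, -0.52336009],
       [-0.50781364, -0.12662431, -0.85211008]]), 't': array([ 0.19378434, -0.34178865,  1.40826339])}
top {'vfov': 47.5094811565112, 'cx': 323.5852873196645, 'cy': 199.8488654357941, 'R': array([[-0.02826905, -0.9995373 , -0.01122689],
       [-0.99201323,  0.02943388, -0.1226515 ],
       [ 0.1229252 ,  0.00766998, -0.9923863 ]]), 't': array([-0.06004368,  0.49217552,  1.25541874])}
wrist {'vfov': 63.11024968448133, 'cx': 316.92556538793553, 'cy': 198.77195589811447, 'R': array([[ 0.2253629 ,  0.97427149, -0.00257319],
       [ 0.93254423, -0.21494458,  0.29010357],
       [ 0.28208654, -0.0677782 , -0.9569918 ]]), 't': array([-0.52347287, -0.03659688,  0.37948275])}
{'time_s': 0.15, 'joints': array([ 1.34303794e+00,  2.60555581e-01, -1.39095732e-01,  1.17270191e+00,
       -9.19637520e-06,  1.57080364e+00]), 'tool_pos': array([0.11841102, 0.51086199, 0.19323569]), 'orientation': array([ 1.13636809e-01,  9.93522053e-01, -7.73927033e-04, -8.38861303e-05]), 'wrist_force': array([ 0.70770267, -0.0674551 , -0.60057728]), 'opening': 0.08567845164311007}
```

View pics/scene0.png

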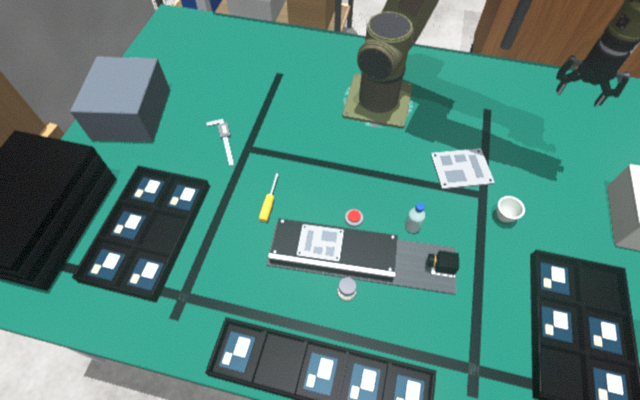

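View pics/top0.png

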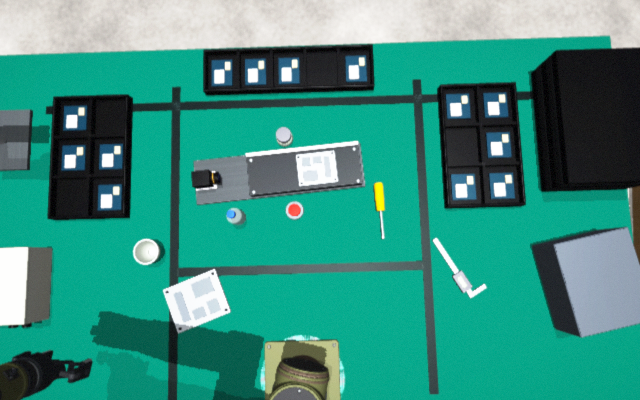

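View pics/wrist0.png

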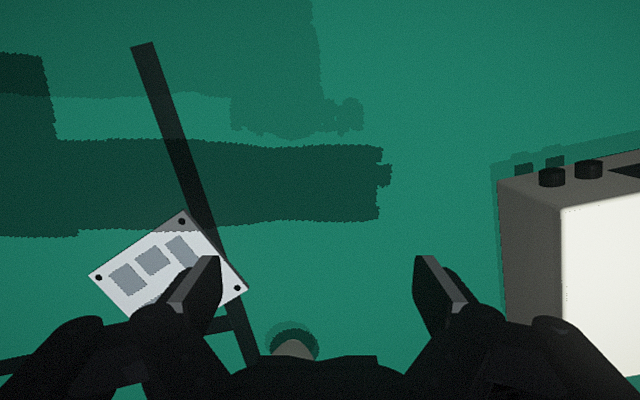

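Two plates are visible in the top view: one on the ledge at (317,168), and a bigger one on the table at (197,299). The smaller one on the ledge fits the description. The button is at (294,211) and the camera at (205,178). I'll confirm with enlarged crops.

Run:
```python
import cv2
i=cv2.imread("pics/top0.png")[130:230,180:395]; cv2.imwrite("pics/top0c.png",cv2.resize(i,None,fx=3.7,fy=3.7,interpolation=cv2.INTER_CUBIC))
i=cv2.imread("pics/scene0.png")[195:305,255:470]; cv2.imwrite("pics/scene0c.png",cv2.resize(i,None,fx=3.7,fy=3.7,interpolation=cv2.INTER_CUBIC))
```

```text
(no output)
```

View pics/top0c.png

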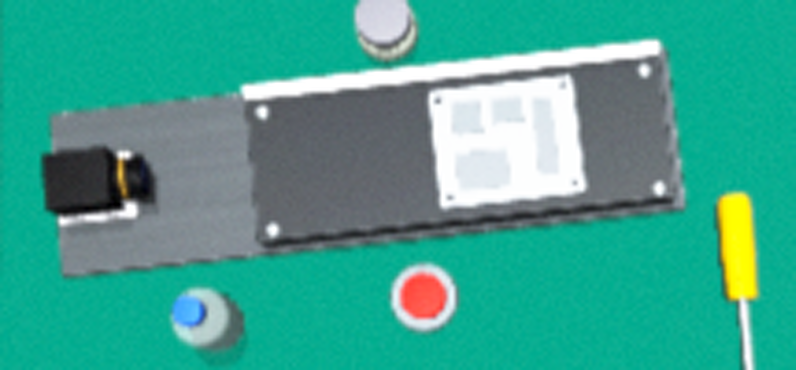

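View pics/scene0c.png

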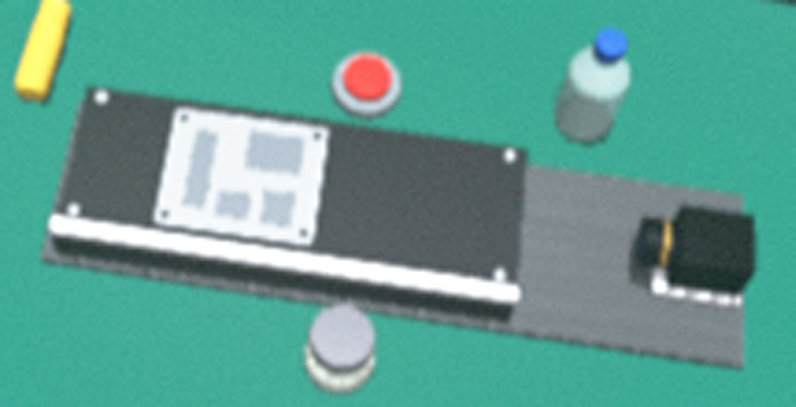

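```bash
cat > h.py <<'E'
import numpy as np
from scipy.optimize import least_squares
from scipy.spatial.transform import Rotation as Ro
def proj(c,X):
    p=np.asarray(X)@c["R"].T+c["t"]; f=200/np.tan(np.radians(c["vfov"])/2)
    return np.stack([f*p[...,0]/p[...,2]+c["cx"],f*p[...,1]/p[...,2]+c["cy"]],-1)
def W(p,L):
    L=np.asarray(L,float); c,s=np.cos(p[2]),np.sin(p[2])
    return np.stack([p[0]+c*L[:,0]-s*L[:,1],p[1]+s*L[:,0]+c*L[:,1],L[:,2]],-1)
def fit(obs,p0):
    def r(p): return np.concatenate([(proj(c,W(p,L))-px).ravel() for c,L,px in obs])
    s=least_squares(r,p0,loss="soft_l1"); return s.x,r(s.x).reshape(-1,2)
def ray(c,px,z):
    f=200/np.tan(np.radians(c["vfov"])/2)
    d=c["R"].T@np.array([(px[0]-c["cx"])/f,(px[1]-c["cy"])/f,1]); o=-c["R"].T@c["t"]
    return o+d*(z-o[2])/d[2]
E
python3 - <<'E'
from h import *; from bench import viewer
T=viewer.calibration("top");S=viewer.calibration("scene")
t=lambda a:(np.array(a)+.5)/3.7-.5+[180,130]
s=lambda a:(np.array(a)+.5)/3.7-.5+[255,195]
L=[[-.06,.16,.04],[-.06,-.16,.04]]
F=[[.06,.16,.05],[.06,-.16,.05]]
pl,r=fit([(T,np.array(L),t([(260,243),(672,200)])),(S,np.array(L),s([(526,150),(88,88)])),(T,np.array(F),t([(242,87),(658,41)]))],[.5,0,0])
print("ledge",pl,"\n",r)
h=.046;P=np.array([[.045,.055,h],[.045,-.055,h],[-.045,-.055,h],[-.045,.055,h]])
pp,r=fit([(T,P,t([(430,92),(571,75),(586,190),(442,209)])),(S,P,s([(311,245),(155,222),(175,108),(329,127)]))],[.5,0,0])
print("plate",pp,"\n",r)
d=pp[:2]-pl[:2];c,q=np.cos(pl[2]),np.sin(pl[2]);print("plate in ledge",c*d[0]+q*d[1],-q*d[0]+c*d[1],pp[2]-pl[2])
for z in (.02,.03,.04,.05): print("btn",z,ray(T,t((422,296)),z),ray(S,s((368,77)),z))
print("bottle cap",ray(T,t((190,310)),.11),ray(S,s((611,43)),.11))
print("lens chk",s([0,0])*0+proj(S,W(pl,[[0,.241,.043]])),s([(650,243)]),proj(T,W(pl,[[0,.241,.043]])),t([(140,180)]))
E
```

```text
ledge [ 0.58104967 -0.02045933  0.07951774] 
 [[-0.58987278 -0.16759916]
 [ 1.04486059 -0.82967208]
 [ 0.47867566 -0.62522695]
 [ 0.07884653 -0.86201772]
 [-0.05242519 -0.31655792]
 [ 0.07667546 -0.09908765]]
plate [ 0.57999783 -0.05750476  0.09323612] 
 [[-0.36808286  0.06074472]
 [ 0.10331487 -0.05767644]
 [ 0.02733274  0.01484393]
 [ 0.03277211 -0.35608084]
 [ 0.30625705 -0.45792569]
 [-0.36302485 -0.12104282]
 [ 0.25746213 -0.01945688]
 [-0.29716576  0.23421878]]
plate in ledge -0.003991182004062382 -0.03684481415484112 0.013718383471079953
btn 0.02 [0.46594246 0.01162478 0.02      ] [0.46729078 0.01130351 0.02      ]
btn 0.03 [0.4649023  0.01087992 0.03      ] [0.4730533  0.01178586 0.03      ]
btn 0.04 [0.46386215 0.01013505 0.04      ] [0.47881582 0.01226821 0.04      ]
btn 0.05 [0.46282199 0.00939019 0.05      ] [0.48457834 0.01275056 0.05      ]
bottle cap [0.45140257 0.17118452 0.11      ] [0.45279955 0.17281927 0.11      ]
lens chk [[427.88554962 259.41675792]] [[430.31081081 260.31081081]] [[218.75335538 177.17234513]] [[217.47297297 178.28378378]]
```

```bash
cat >> h.py <<'E'
pl=np.array([0.58104967,-0.02045933,0.07951774])
def state():
    from bench import ctrl
    s=ctrl.observe(); R=Ro.from_quat(s["orientation"]).as_matrix(); p=np.array(s["tool_pos"])
    c,q=np.cos(pl[2]),np.sin(pl[2]); d=p[:2]-pl[:2]
    print("t",round(s["time_s"],2),"tcp",p.round(4),"ledge xy",np.round([c*d[0]+q*d[1],-q*d[0]+c*d[1]],4),"F",np.round(s["wrist_force"],1),"open",round(s["opening"],4),"q",np.round(s["joints"],2))
    return s,R,p
def go(Lp,yaw=0,ledge=True):
    "target TCP in ledge frame, tool y along ledge x + yaw"
    s,R,p=state(); X=W(pl,[Lp])[0] if ledge else np.array(Lp)
    a=pl[2]+yaw; Rt=np.array([[-np.sin(a),np.cos(a),0],[np.cos(a),np.sin(a),0],[0,0,-1]])
    print("target",X.round(4),"row",(R.T@(X-p)*1000).round(1),Ro.from_matrix(R.T@Rt).as_rotvec().round(4))
E
python3 - <<'E'
from h import *; from bench import viewer
go([-.004,-.125,.13])
c=viewer.calibration("wrist"); s,R,p=state(); print("cam in tool",R.T@(-c["R"].T@c["t"]-p), "fwd",R.T@c["R"][2])
E
```

```text
t 0.15 tcp [0.1184 0.5109 0.1932] ledge xy [-0.419   0.5664] F [ 0.7 -0.1 -0.6] open 0.0857 q [ 1.34  0.26 -0.14  1.17 -0.    1.57]
target [ 0.587  -0.1454  0.13  ] row [-604.7 -533.4   64.1] [-1.3000e-03  1.0000e-03  1.2635e+00]
t 0.15 tcp [0.1184 0.5109 0.1932] ledge xy [-0.419   0.5664] F [ 0.7 -0.1 -0.6] open 0.0857 q [ 1.34  0.26 -0.14  1.17 -0.    1.57]
cam in tool [ 0.07530014 -0.00022932 -0.17930308] fwd [-2.90096625e-01 -6.00156660e-04  9.56997172e-01]
```

Call:
step_arm(targets=[[-40, -35, 0, 0, 0, 0.08], [-80, -70, 0, 0, 0, 0.17], [-120, -106, 0, 0, 0, 0.25], [-160, -141, 0, 0, 0, 0.34], [-200, -176, 0, 0, 0, 0.42], [-240, -212, 0, 0, 0, 0.5], [-280, -247, 0, 0, 0, 0.59], [-320, -282, 0, 0, 0, 0.67], [-360, -318, 0, 0, 0, 0.76], [-400, -353, 5, 0, 0, 0.84], [-440, -388, 10, 0, 0, 0.92], [-480, -424, 20, 0, 0, 1.01], [-520, -459, 30, 0, 0, 1.09], [-560, -494, 45, 0, 0, 1.18], [-604.7, -533.4, 64, 0, 0, 1.2635], [-604.7, -533.4, 64, 0, 0, 1.2635], [-604.7, -533.4, 64, 0, 0, 1.2635], [-604.7, -533.4, 64, 0, 0, 1.2635]], hand=50)

```text
time_s: 2.4
tool_pos: [0.5865, -0.1444, 0.1306]
orientation: [0.678, 0.735, -0.001, 0.0]
wrist_force: [0.1, 0.7, 0.6]
opening: 0.05
```

Run:
```python
from h import *; from bench import viewer
import cv2
go([-.004,-.125,.06])
c=viewer.calibration("wrist"); np.savez("w1.npz",**c)
cv2.imwrite("pics/w1.png",viewer.get_image("wrist"))
P=W(pl,[[-.06,.16,.04],[.05,.16,.04],[-.06,-.16,.04],[-.06,0,.04]]);print(proj(c,P).round(0))
```

```text
t 2.4 tcp [ 0.5865 -0.1444  0.1306] ledge xy [-0.0044 -0.1239] F [0.1 0.7 0.6] open 0.05 q [-0.24  0.43 -0.06  1.09 -0.    1.25]
target [ 0.587  -0.1454  0.06  ] row [-1.   0.5 70.6] [-0.0004  0.0013  0.0014]
[[ 228. -264.]
 [ 410. -263.]
 [ 256.  229.]
 [ 245.   30.]]
```

View pics/w1.png

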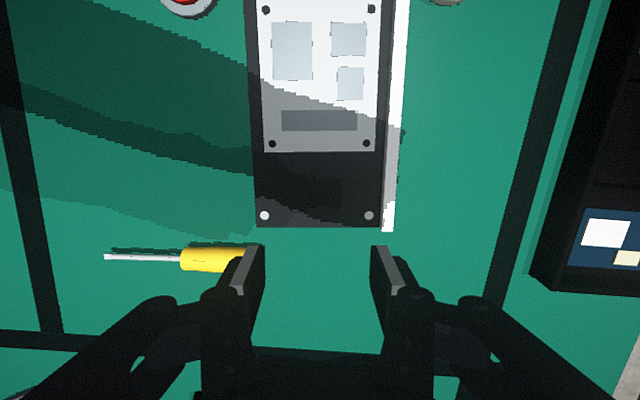

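The wrist view shows the plate's trailing corners at (264,152) and (376,151). The ledge's closed-end corner is at (257,228), and the fence runs along column 384–390. I'll measure these.

Run:
```python
import cv2
i=cv2.imread("pics/w1.png")[0:250,235:415]; cv2.imwrite("pics/w1c.png",cv2.resize(i,None,fx=2.4,fy=2.4,interpolation=cv2.INTER_CUBIC))
```

```text
(no output)
```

View pics/w1c.png

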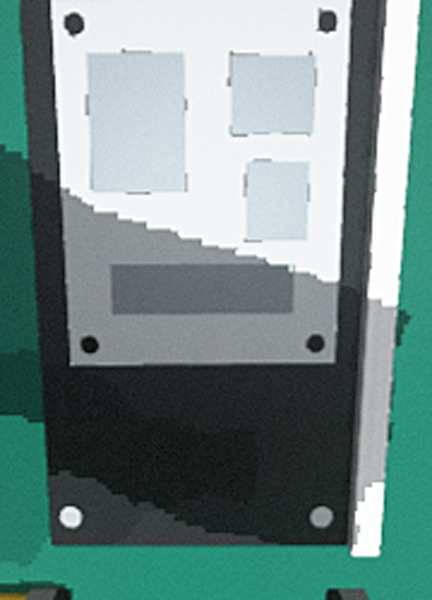

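Run:
```python
from h import *
c=dict(np.load("w1.npz"))
g=lambda a:(np.array(a)+.5)/2.4-.5+[235,0]
def L(px,z):
    X=ray(c,g(px),z);d=X[:2]-pl[:2];k,q=np.cos(pl[2]),np.sin(pl[2]);return np.round([1000*(k*d[0]+q*d[1]),1000*(-q*d[0]+k*d[1])],1)
for n,px,z in [("ledge corner(-60,-160)",(51,545),.04),("near edge far",(20,0),.04),("fence inner(50,-160)",(351,545),.04),
 ("plate TL trail",(71,365),.046),("plate TR trail",(336,362),.046),("plate L top",(49,0),.046),("plate R top",(352,0),.046)]: print(n,L(px,z))
```

```text
ledge corner(-60,-160) [ -60.1 -158.2]
near edge far [-60.1  19.9]
fence inner(50,-160) [  51.2 -158. ]
plate TL trail [-48.6 -90.4]
plate TR trail [ 40.9 -89.2]
plate L top [-50.2  18.3]
plate R top [39.9 18.5]
```

Call:
step_arm(targets=[[-1, 0, 40, 0, 0.0013, 0.0014], [-1, 0, 75, 0, 0.0013, 0.0014], [-1, 0, 84, 0, 0.0013, 0.0014], [-1, 0, 86, 0, 0.0013, 0.0014], [-1, 0, 86, 0, 0.0013, 0.0014]])

```text
time_s: 3.08
tool_pos: [0.588, -0.1455, 0.0465]
orientation: [0.678, 0.735, 0.001, 0.001]
wrist_force: [-0.1, -0.3, -0.7]
opening: 0.0502
```

Run:
```python
from h import *; from bench import viewer
import cv2
go([-.0045,-.124,.042])
cv2.imwrite("pics/w2.png",viewer.get_image("wrist"))
```

```text
t 3.08 tcp [ 0.588  -0.1455  0.0465] ledge xy [-0.003  -0.1252] F [-0.1 -0.3 -0.7] open 0.0502 q [-0.24  0.49 -0.19  0.89 -0.    1.25]
target [ 0.5864 -0.1444  0.042 ] row [ 1.2 -1.5  4.4] [0.0027 0.0011 0.0005]
```

View pics/w2.png

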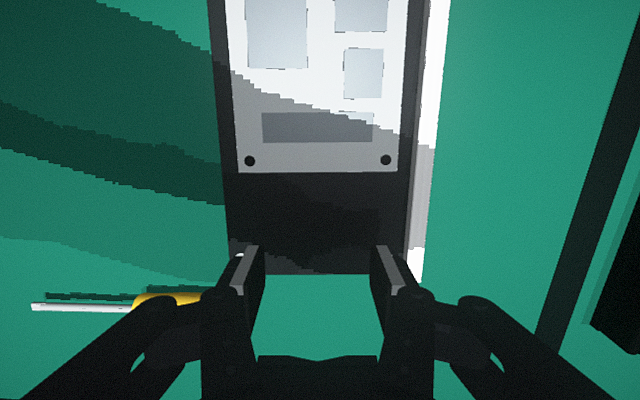

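Call:
step_arm(targets=[[0, -1.5, 2, 0.0027, 0.001, 0], [0, -1.5, 4, 0.0027, 0.001, 0], [0, -1.5, 5, 0.0027, 0.001, 0], [0, -1.5, 5, 0.0027, 0.001, 0]])

```text
time_s: 3.62
tool_pos: [0.5864, -0.1457, 0.0413]
orientation: [0.678, 0.735, -0.0, -0.0]
wrist_force: [0.4, -0.3, 0.3]
opening: 0.0499
```

Call:
step_arm(targets=[[0, 0, 1, 0, 0, 0], [0, 0, 2, 0, 0, 0], [0, 0, 2, 0, 0, 0]])

```text
time_s: 4.0
tool_pos: [0.5863, -0.1457, 0.0392]
orientation: [0.678, 0.735, -0.0, -0.0]
wrist_force: [0.1, -0.6, 0.3]
opening: 0.0503
```

No contact yet. Continue downward.

Call:
step_arm(targets=[[0, 0, 1, 0, 0, 0], [0, 0, 1.5, 0, 0, 0], [0, 0, 1.5, 0, 0, 0]])

```text
time_s: 4.38
tool_pos: [0.5863, -0.1457, 0.0376]
orientation: [0.678, 0.735, -0.0, -0.0]
wrist_force: [0.3, -0.3, 1.0]
opening: 0.05
```

Call:
step_arm(targets=[[0, 0, 1, 0, 0, 0], [0, 0, 1.5, 0, 0, 0], [0, 0, 1.5, 0, 0, 0]])

```text
time_s: 4.75
tool_pos: [0.5862, -0.1457, 0.036]
orientation: [0.678, 0.735, -0.0, -0.0]
wrist_force: [0.4, -0.1, -0.1]
opening: 0.0499
```

Call:
step_arm(targets=[[0, 0, 0.7, 0, 0, 0], [0, 0, 1, 0, 0, 0], [0, 0, 1, 0, 0, 0]])

```text
time_s: 5.12
tool_pos: [0.5862, -0.1457, 0.035]
orientation: [0.678, 0.735, -0.0, -0.0]
wrist_force: [0.8, 0.6, -0.8]
opening: 0.05
```

Call:
step_arm(targets=[[0, 0, 0.7, 0, 0, 0], [0, 0, 1, 0, 0, 0], [0, 0, 1, 0, 0, 0]])

```text
time_s: 5.5
tool_pos: [0.5861, -0.1457, 0.034]
orientation: [0.678, 0.735, -0.0, -0.0]
wrist_force: [-0.0, 0.2, 0.2]
opening: 0.0498
```

Call:
step_arm(targets=[[0, 0, 0.7, 0, 0, 0], [0, 0, 1, 0, 0, 0], [0, 0, 1, 0, 0, 0]])

```text
time_s: 5.88
tool_pos: [0.5861, -0.1456, 0.0329]
orientation: [0.678, 0.735, -0.0, -0.0]
wrist_force: [0.1, 0.8, -0.6]
opening: 0.0499
```

Run:
```python
from h import *; from bench import viewer
import cv2
state()
i=viewer.get_image("scene");cv2.imwrite("pics/s3.png",cv2.resize(i[170:310,240:440],None,fx=4,fy=4,interpolation=cv2.INTER_CUBIC))
```

```text
t 5.88 tcp [ 0.5861 -0.1456  0.0329] ledge xy [-0.0049 -0.1252] F [ 0.1  0.8 -0.6] open 0.0499 q [-0.24  0.5  -0.21  0.86 -0.    1.25]
```

View pics/s3.png

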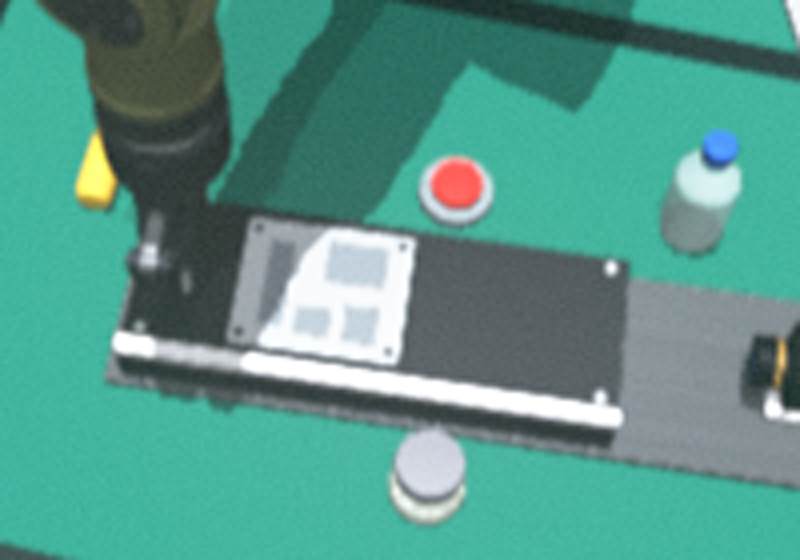

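The fingers are above the ledge behind the plate (crop (170,265)), with nothing touching yet. I'll keep feeling downward.

Call:
step_arm(targets=[[0, 0, 0.7, 0, 0, 0], [0, 0, 1, 0, 0, 0], [0, 0, 1, 0, 0, 0]])

```text
time_s: 6.3
tool_pos: [0.5861, -0.1456, 0.0319]
orientation: [0.678, 0.735, -0.0, -0.0]
wrist_force: [0.1, 0.4, -0.4]
opening: 0.0504
```

Call:
step_arm(targets=[[0, 0, 0.7, 0, 0, 0], [0, 0, 1, 0, 0, 0], [0, 0, 1, 0, 0, 0]])

```text
time_s: 6.68
tool_pos: [0.586, -0.1456, 0.0309]
orientation: [0.678, 0.735, -0.0, -0.0]
wrist_force: [0.2, 0.3, -0.1]
opening: 0.0498
```

Call:
step_arm(targets=[[0, 0, 0.7, 0, 0, 0], [0, 0, 1, 0, 0, 0], [0, 0, 1, 0, 0, 0]])

```text
time_s: 7.05
tool_pos: [0.586, -0.1456, 0.0298]
orientation: [0.678, 0.735, -0.0, -0.0]
wrist_force: [-0.2, 0.7, -0.1]
opening: 0.05
```

Call:
step_arm(targets=[[0, 0, 0.7, 0, 0, 0], [0, 0, 1, 0, 0, 0], [0, 0, 1, 0, 0, 0]])

```text
time_s: 7.42
tool_pos: [0.586, -0.1456, 0.0287]
orientation: [0.678, 0.735, -0.0, -0.001]
wrist_force: [-0.3, 0.1, -0.8]
opening: 0.0502
```

Run:
```python
from h import *; from bench import viewer
import cv2
state()
c=viewer.calibration("wrist"); np.savez("w4.npz",**c)
i=viewer.get_image("wrist");cv2.imwrite("pics/w4.png",cv2.resize(i[130:370,160:480],None,fx=2.4,fy=2.4,interpolation=cv2.INTER_CUBIC))
```

```text
t 7.42 tcp [ 0.586  -0.1456  0.0287] ledge xy [-0.0051 -0.1251] F [-0.3  0.1 -0.8] open 0.0502 q [-0.24  0.5  -0.21  0.86 -0.    1.25]
```

View pics/w4.png

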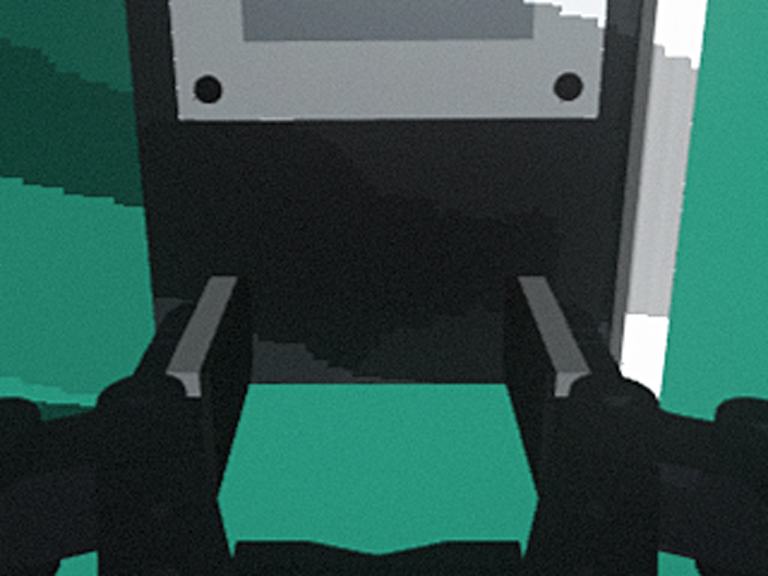

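Call:
step_arm(targets=[[0, 0, 0.7, 0, 0, 0], [0, 0, 1, 0, 0, 0], [0, 0, 1, 0, 0, 0]])

```text
time_s: 7.85
tool_pos: [0.5859, -0.1456, 0.0277]
orientation: [0.678, 0.735, -0.0, -0.001]
wrist_force: [0.0, -0.8, -0.2]
opening: 0.05
```

Call:
step_arm(targets=[[0, 0, 0.7, 0, 0, 0], [0, 0, 1, 0, 0, 0], [0, 0, 1, 0, 0, 0]])

```text
time_s: 8.22
tool_pos: [0.5859, -0.1456, 0.0267]
orientation: [0.678, 0.735, -0.0, -0.001]
wrist_force: [-0.2, 0.9, -0.7]
opening: 0.0499
```

Run:
```python
from h import *; from bench import viewer
import cv2
s,R,p=state()
c=viewer.calibration("wrist")
i=viewer.get_image("wrist");
for r in (0,5,10,15,38):
    for x in(11,-11):
        X=p+R@(np.array([x,25,-r])/1000); u=proj(c,X); print(r,x,u.round(1), ((u+.5-[160,130])*2.4-.5).round())
cv2.imwrite("pics/w5.png",cv2.resize(np.clip(i[210:350,200:440].astype(float)*3,0,255).astype('uint8'),None,fx=3.3,fy=3.3,interpolation=cv2.INTER_CUBIC))
i=viewer.get_image("scene");cv2.imwrite("pics/s5.png",cv2.resize(np.clip(i[200:290,255:365].astype(float)*2,0,255).astype('uint8'),None,fx=6,fy=6,interpolation=cv2.INTER_CUBIC))
```

```text
t 8.22 tcp [ 0.5859 -0.1456  0.0267] ledge xy [-0.0051 -0.1251] F [-0.2  0.9 -0.7] open 0.0499 q [-0.24  0.51 -0.22  0.85 -0.    1.25]
0 11 [362.1 213. ] [486. 200.]
0 -11 [360.6 247.5] [482. 283.]
5 11 [363.2 215.9] [488. 207.]
5 -11 [361.7 251.2] [485. 291.]
10 11 [364.5 219. ] [491. 214.]
10 -11 [362.8 255. ] [487. 301.]
15 11 [365.8 222.3] [495. 222.]
15 -11 [364.  259.1] [490. 311.]
38 11 [372.7 239.9] [511. 264.]
38 -11 [370.4 281.1] [506. 363.]
```

View pics/w5.png

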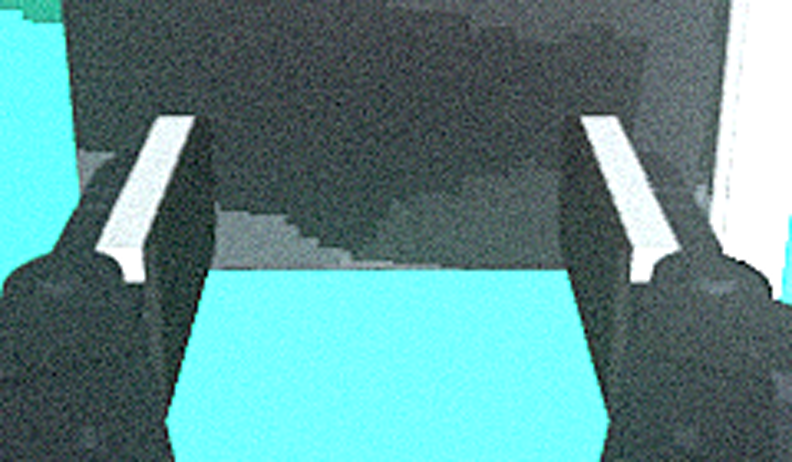

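View pics/s5.png

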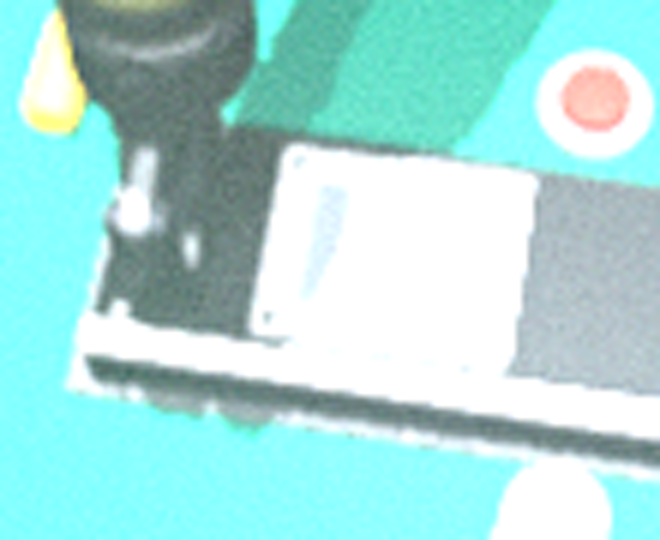

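Run:
```python
from h import *; from bench import viewer
s,R,p=state()
S=viewer.calibration("scene");c=viewer.calibration("wrist")
print(R.round(3), "cam h", (-c["R"].T@c["t"]-p).round(3))
for r in (0,10,20,30,40):
  for y in (-30,30):
    print(r,y,((proj(S,p+R@(np.array([11,y,-r])/1000))+.5-[255,200])*6).round(), ((proj(c,p+R@(np.array([11,y,-r])/1000))+.5-[200,210])*3.3).round())
```

```text
t 8.32 tcp [ 0.5859 -0.1456  0.0267] ledge xy [-0.0051 -0.1251] F [-0.4  0.2  0.5] open 0.05 q [-0.24  0.51 -0.22  0.85 -0.    1.25]
[[-0.08   0.997 -0.001]
 [ 0.997  0.08   0.   ]
 [ 0.    -0.001 -1.   ]] cam h [-0.007  0.074  0.179]
0 -30 [235. 185.] [225.  11.]
0 30 [208. 306.] [565.  12.]
10 -30 [234. 175.] [217.  31.]
10 30 [206. 296.] [574.  31.]
20 -30 [232. 164.] [207.  53.]
20 30 [205. 286.] [585.  54.]
30 -30 [231. 153.] [196.  78.]
30 30 [203. 276.] [596.  78.]
40 -30 [230. 142.] [184. 106.]
40 30 [202. 266.] [609. 106.]
```

Call:
step_arm(targets=[[0, 0, 0.7, 0, 0, 0], [0, 0, 1, 0, 0, 0], [0, 0, 1, 0, 0, 0]])

```text
time_s: 8.7
tool_pos: [0.5859, -0.1456, 0.0257]
orientation: [0.678, 0.735, -0.0, -0.001]
wrist_force: [-0.2, -0.7, -0.0]
opening: 0.0499
```

Run:
```python
from h import *; from bench import viewer
import cv2
state()
i=np.mean([viewer.get_image("wrist").astype(float) for _ in range(3)],0)
i=cv2.GaussianBlur(i,(3,3),0)[200:350,200:440]
cv2.imwrite("pics/w6.png",cv2.resize(np.clip((i-5)*6,0,255).astype('uint8'),None,fx=3.3,fy=3.3,interpolation=cv2.INTER_CUBIC))
```

```text
t 8.7 tcp [ 0.5859 -0.1456  0.0257] ledge xy [-0.0051 -0.1251] F [-0.2 -0.7 -0. ] open 0.0499 q [-0.24  0.51 -0.22  0.85 -0.    1.25]
```

View pics/w6.png

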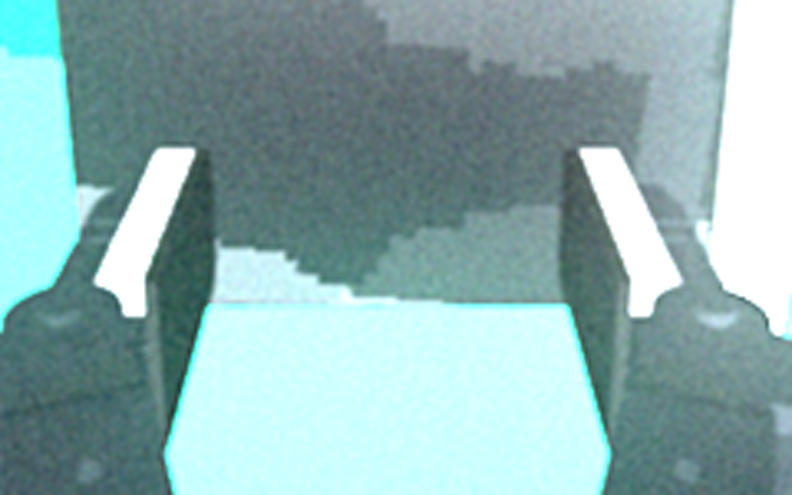

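Call:
step_arm(targets=[[0, 0, 1.5, 0, 0, 0], [0, 0, 3, 0, 0, 0], [0, 0, 4, 0, 0, 0], [0, 0, 4, 0, 0, 0]])

```text
time_s: 9.35
tool_pos: [0.5858, -0.1456, 0.0216]
orientation: [0.678, 0.735, -0.0, -0.001]
wrist_force: [0.0, 0.0, -0.3]
opening: 0.0501
```

Call:
step_arm(targets=[[0, 0, 1.5, 0, 0, 0], [0, 0, 2.5, 0, 0, 0], [0, 0, 2.5, 0, 0, 0]])

```text
time_s: 9.72
tool_pos: [0.5857, -0.1455, 0.0189]
orientation: [0.678, 0.735, -0.0, -0.001]
wrist_force: [0.2, -0.5, -0.9]
opening: 0.0497
```

Run:
```python
from h import *; from bench import viewer
import cv2
state()
i=viewer.get_image("wrist").astype(float)
i=cv2.GaussianBlur(i,(3,3),0)[130:370,160:480]
cv2.imwrite("pics/w7.png",cv2.resize(np.clip((i-5)*4,0,255).astype('uint8'),None,fx=2.4,fy=2.4,interpolation=cv2.INTER_CUBIC))
i=viewer.get_image("scene");cv2.imwrite("pics/s7.png",cv2.resize(np.clip(i[200:290,255:365].astype(float)*2,0,255).astype('uint8'),None,fx=6,fy=6,interpolation=cv2.INTER_CUBIC))
```

```text
t 9.72 tcp [ 0.5857 -0.1455  0.0189] ledge xy [-0.0053 -0.125 ] F [ 0.2 -0.5 -0.9] open 0.0497 q [-0.24  0.51 -0.23  0.83 -0.    1.25]
```

View pics/w7.png

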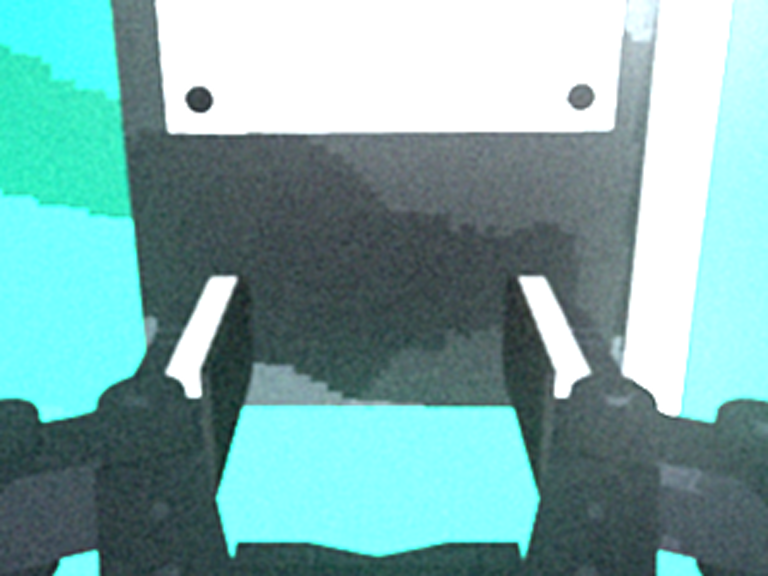

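View pics/s7.png

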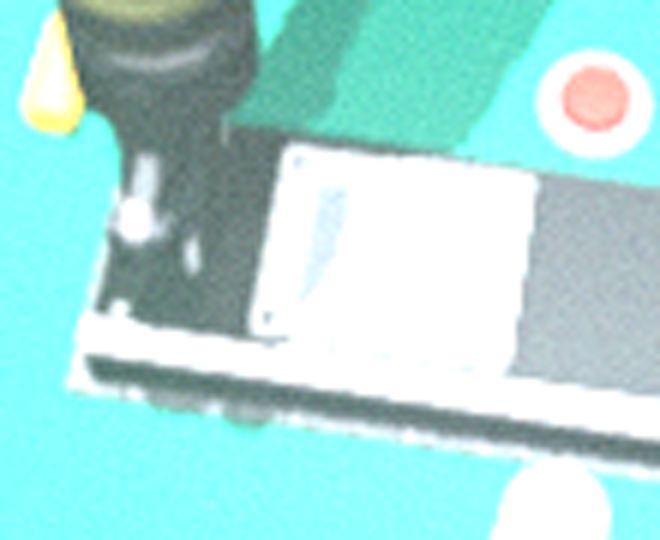

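Call:
step_arm(targets=[[0, 0, 1.5, 0, 0, 0], [0, 0, 3, 0, 0, 0], [0, 0, 4, 0, 0, 0], [0, 0, 4, 0, 0, 0]])

```text
time_s: 10.32
tool_pos: [0.5857, -0.1456, 0.0149]
orientation: [0.678, 0.735, -0.0, -0.001]
wrist_force: [-0.6, -0.4, -0.3]
opening: 0.0503
```

Call:
step_arm(targets=[[0, 0, 1.5, 0, 0, 0], [0, 0, 3, 0, 0, 0], [0, 0, 3, 0, 0, 0]])

```text
time_s: 10.7
tool_pos: [0.5855, -0.1455, 0.0117]
orientation: [0.678, 0.735, -0.001, -0.001]
wrist_force: [0.4, 1.0, 0.5]
opening: 0.0502
```

Run:
```python
from h import *; from bench import viewer
import cv2
s,R,p=state(); print(s["moment"],s["joint_efforts"])
i=viewer.get_image("scene");cv2.imwrite("pics/s8.png",cv2.resize(np.clip(i[180:290,235:365].astype(float)*2,0,255).astype('uint8'),None,fx=5,fy=5,interpolation=cv2.INTER_CUBIC))
i=viewer.get_image("wrist");cv2.imwrite("pics/w8.png",i)
```

```text
t 10.7 tcp [ 0.5855 -0.1455  0.0117] ledge xy [-0.0055 -0.125 ] F [0.4 1.  0.5] open 0.0502 q [-0.24  0.52 -0.23  0.82 -0.    1.25]
[-0.00588479  0.01102523 -0.00066976] [-4.63966171e-04 -5.08237553e+01  2.16150051e+01 -4.45175538e-03
 -1.95444181e-04 -1.99262848e-05]
```

View pics/s8.png

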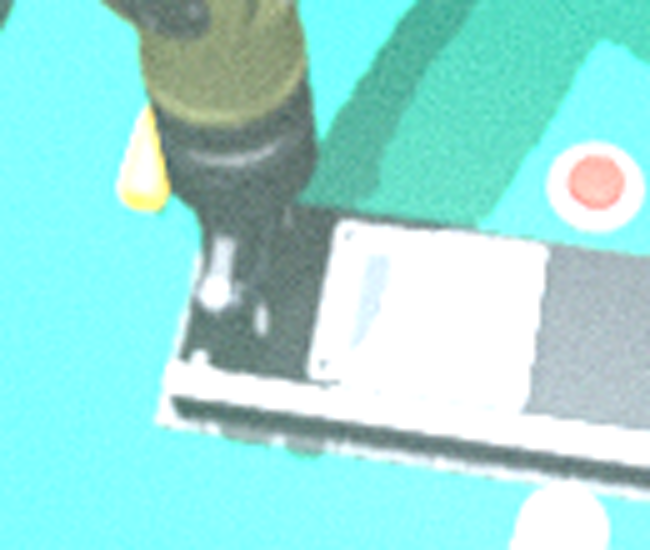

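View pics/w8.png

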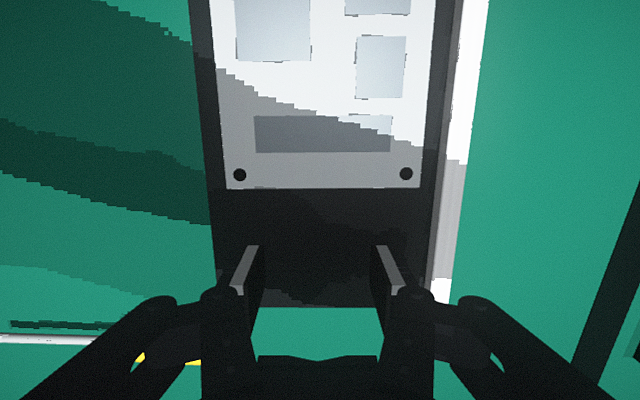

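Call:
step_arm(targets=[[0, 0, 1.5, 0, 0, 0], [0, 0, 3, 0, 0, 0], [0, 0, 4, 0, 0, 0], [0, 0, 4, 0, 0, 0]])

```text
time_s: 11.3
tool_pos: [0.5855, -0.1455, 0.0078]
orientation: [0.678, 0.735, -0.001, -0.001]
wrist_force: [0.4, -0.0, 0.4]
opening: 0.0495
```

Call:
step_arm(targets=[[0, 0, 1, 0, 0, 0], [0, 0, 2, 0, 0, 0], [0, 0, 2, 0, 0, 0]])

```text
time_s: 11.68
tool_pos: [0.5854, -0.1455, 0.0056]
orientation: [0.678, 0.735, -0.001, -0.001]
wrist_force: [-0.9, -0.3, 0.6]
opening: 0.0498
```

Call:
step_arm(targets=[[0, 0, 1, 0, 0, 0], [0, 0, 1.5, 0, 0, 0], [0, 0, 1.5, 0, 0, 0]])

```text
time_s: 12.05
tool_pos: [0.5853, -0.1455, 0.0041]
orientation: [0.678, 0.735, -0.001, -0.001]
wrist_force: [0.1, -0.6, 0.3]
opening: 0.0503
```

Call:
step_arm(targets=[[0, 0, 1, 0, 0, 0], [0, 0, 1.5, 0, 0, 0], [0, 0, 1.5, 0, 0, 0]])

```text
time_s: 12.42
tool_pos: [0.5853, -0.1454, 0.0025]
orientation: [0.678, 0.735, -0.001, -0.001]
wrist_force: [-0.4, 0.5, 0.1]
opening: 0.0502
```

Call:
step_arm(targets=[[0, 0, 1, 0, 0, 0], [0, 0, 1.5, 0, 0, 0]])

```text
time_s: 12.68
tool_pos: [0.5852, -0.1454, 0.0009]
orientation: [0.678, 0.735, -0.001, -0.001]
wrist_force: [-1.0, -0.0, 0.4]
opening: 0.05
```

Call:
step_arm(targets=[[0, 0, 1, 0, 0, 0], [0, 0, 1.5, 0, 0, 0]])

```text
time_s: 12.92
tool_pos: [0.5853, -0.1454, -0.0003]
orientation: [0.678, 0.735, -0.001, -0.001]
wrist_force: [-1.4, 1.6, 4.5]
opening: 0.0501
```

Call:
step_arm(targets=[[0, 0, 1, 0, 0, 0], [0, 0, 1.5, 0, 0, 0]])

```text
time_s: 13.18
tool_pos: [0.5854, -0.1455, -0.0004]
orientation: [0.678, 0.735, -0.0, -0.001]
wrist_force: [-4.5, 1.1, 11.8]
opening: 0.0501
```

Run:
```python
from h import *; from bench import viewer
import cv2
s,R,p=state(); print(s["moment"])
i=viewer.get_image("wrist").astype(float)[150:350,180:470]
cv2.imwrite("pics/w9.png",cv2.resize(np.clip(i*3,0,255).astype('uint8'),None,fx=2.7,fy=2.7,interpolation=cv2.INTER_CUBIC))
```

```text
t 13.18 tcp [ 5.854e-01 -1.455e-01 -4.000e-04] ledge xy [-0.0056 -0.125 ] F [-4.5  1.1 11.8] open 0.0501 q [-0.24  0.53 -0.25  0.79  0.    1.25]
[0.19311929 0.59768492 0.02623421]
```

View pics/w9.png

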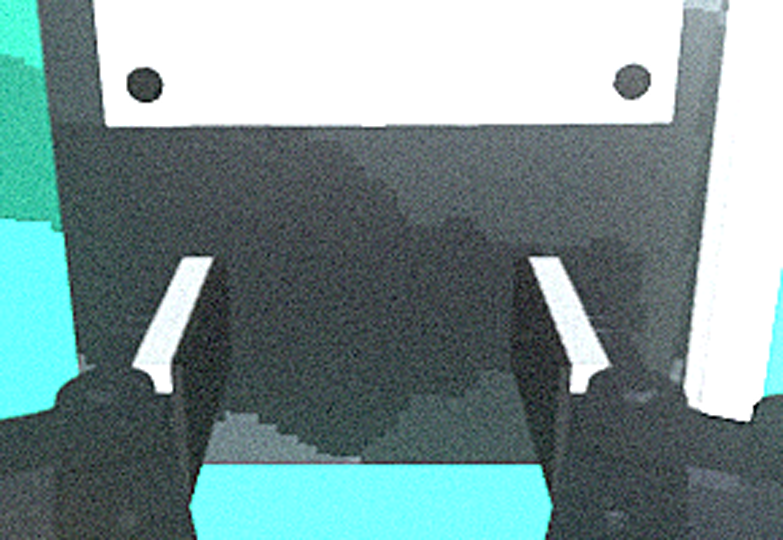

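Run:
```python
from h import *; from bench import viewer
s,R,p=state(); c=viewer.calibration("wrist")
def L(px,z):
    X=ray(c,px,z);d=X[:2]-pl[:2];k,q=np.cos(pl[2]),np.sin(pl[2]);return np.round([1000*(k*d[0]+q*d[1]),1000*(-q*d[0]+k*d[1])],1)
g=lambda a:np.array(a)/2.7+[180,150]
for n,a,z in [("tipR in",(530,257),.04),("tipR out",(555,257),.04),("tipL in",(213,257),.04),("tipL out",(186,257),.04),("silR",(512,380),.04),("plateL",(105,127),.046),("plateR",(674,124),.046),("ledge end",(205,463),.04),("fence inner end",(688,403),.04)]: print(n,L(g(a),z))
```

```text
t 13.22 tcp [ 5.854e-01 -1.454e-01 -4.000e-04] ledge xy [-0.0056 -0.1249] F [-3.3  0.2  9. ] open 0.05 q [-0.24  0.53 -0.25  0.79  0.    1.25]
tipR in [  20.8 -115.5]
tipR out [  25.1 -115.5]
tipL in [ -33.9 -115.7]
tipL out [ -38.6 -115.7]
silR [  18.8 -139.8]
plateL [-48.7 -90.5]
plateR [ 41.  -89.8]
ledge end [ -37.6 -157.7]
fence inner end [  51.1 -144.5]
```

Call:
step_arm(targets=[[0, 1, -2.2, 0, 0, 0], [0, 1.5, -2.2, 0, 0, 0], [0, 1.5, -2.2, 0, 0, 0]])

```text
time_s: 13.6
tool_pos: [0.5869, -0.1453, 0.0015]
orientation: [0.678, 0.735, -0.0, -0.001]
wrist_force: [0.8, 0.1, 0.4]
opening: 0.0498
```

Run:
```python
from h import *
go([-.004,-.030,.0020]);go([-.004,.065,.0020])
```

```text
t 13.6 tcp [ 0.5869 -0.1453  0.0015] ledge xy [-0.0041 -0.1249] F [0.8 0.1 0.4] open 0.0498 q [-0.24  0.53 -0.24  0.8   0.    1.25]
target [ 0.5794 -0.0507  0.002 ] row [94.9  0.2 -0.4] [-0.0019 -0.0007  0.0004]
t 13.6 tcp [ 0.5869 -0.1453  0.0015] ledge xy [-0.0041 -0.1249] F [0.8 0.1 0.4] open 0.0498 q [-0.24  0.53 -0.24  0.8   0.    1.25]
target [0.5719 0.044  0.002 ] row [189.9   0.2  -0.4] [-0.0019 -0.0007  0.0004]
```

Call:
step_arm(targets=[[8, 0, -0.4, -0.0019, 0, 0], [15, 0, -0.4, -0.0019, 0, 0], [20, 0, -0.4, -0.0019, 0, 0], [24, 0, -0.4, -0.0019, 0, 0], [29, 0, -0.4, -0.0019, 0, 0], [37, 0, -0.4, -0.0019, 0, 0], [46, 0, -0.4, -0.0019, 0, 0], [56, 0, -0.4, -0.0019, 0, 0], [66, 0, -0.4, -0.0019, 0, 0], [75, 0, -0.4, -0.0019, 0, 0], [82, 0, -0.4, -0.0019, 0, 0], [88, 0, -0.4, -0.0019, 0, 0], [92, 0, -0.4, -0.0019, 0, 0], [95, 0, -0.4, -0.0019, 0, 0], [95, 0, -0.4, -0.0019, 0, 0]])

```text
time_s: 15.48
tool_pos: [0.5792, -0.0504, 0.002]
orientation: [0.678, 0.735, 0.0, -0.0]
wrist_force: [0.3, 0.1, -0.9]
opening: 0.0501
```

Run:
```python
from h import *; from bench import viewer
import cv2
go([-.004,.065,.0020])
c=viewer.calibration("wrist"); np.savez("w10.npz",**c)
cv2.imwrite("pics/w10.png",viewer.get_image("wrist"))
```

```text
t 15.47 tcp [ 0.5792 -0.0504  0.002 ] ledge xy [-0.0042 -0.0297] F [ 0.3  0.1 -0.9] open 0.0501 q [-0.09  0.5  -0.31  0.77  0.    1.4 ]
target [0.5719 0.044  0.002 ] row [94.7  0.2  0.1] [-0.     -0.001   0.0006]
```

View pics/w10.png

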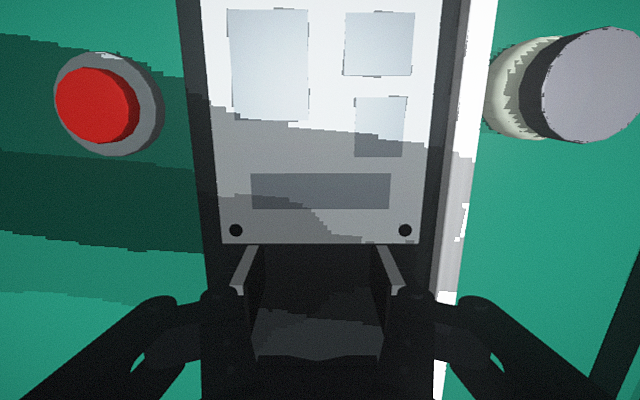

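The plate is straight against both fingertips, with trailing corners at (221,243) and (419,243). I'll continue the push.

Call:
step_arm(targets=[[4, 0, 0, 0, 0, 0.0005], [11, 0, 0, 0, 0, 0.0005], [20, 0, 0, 0, 0, 0.0005], [30, 0, 0, 0, 0, 0.0005], [40, 0, 0, 0, 0, 0.0005], [50, 0, 0, 0, 0, 0.0005], [60, 0, 0, 0, 0, 0.0005], [70, 0, 0, 0, 0, 0.0005], [79, 0, 0, 0, 0, 0.0005], [86, 0, 0, 0, 0, 0.0005], [91, 0, 0, 0, 0, 0.0005], [95, 0, 0, 0, 0, 0.0005], [97, 0, 0, 0, 0, 0.0005], [98, 0, 0, 0, 0, 0.0005], [98, 0, 0, 0, 0, 0.0005]])

```text
time_s: 17.4
tool_pos: [0.5715, 0.0472, 0.0021]
orientation: [0.679, 0.735, 0.0, -0.0]
wrist_force: [0.2, 0.1, -0.1]
opening: 0.0503
```

Run:
```python
from h import *; from bench import viewer
import cv2
state()
c=viewer.calibration("wrist"); np.savez("w11.npz",**c)
cv2.imwrite("pics/w11.png",viewer.get_image("wrist"))
i=viewer.get_image("top")[130:230,180:395]; cv2.imwrite("pics/t11.png",cv2.resize(i,None,fx=3.7,fy=3.7,interpolation=cv2.INTER_CUBIC))
i=viewer.get_image("scene")[195:305,255:470]; cv2.imwrite("pics/s11.png",cv2.resize(i,None,fx=3.7,fy=3.7,interpolation=cv2.INTER_CUBIC))
```

```text
t 17.4 tcp [0.5715 0.0472 0.0021] ledge xy [-0.0041  0.0682] F [ 0.2  0.1 -0.1] open 0.0503 q [ 0.08  0.49 -0.33  0.76  0.    1.57]
```

View pics/w11.png

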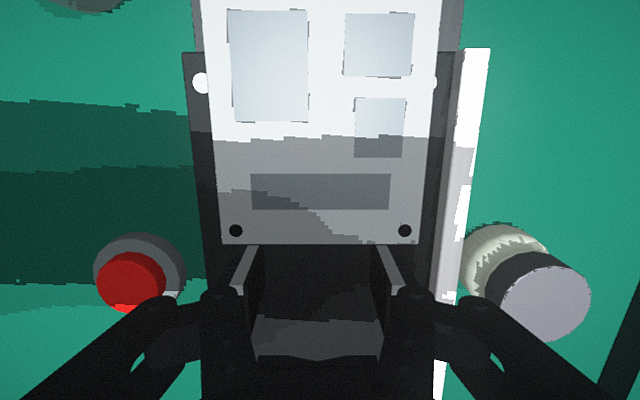

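View pics/t11.png

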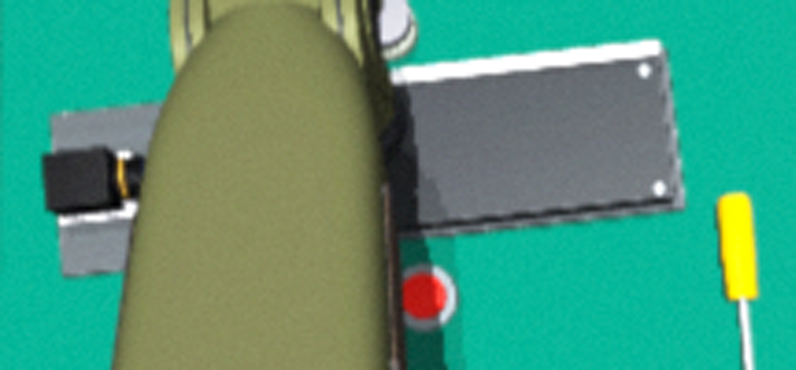

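View pics/s11.png

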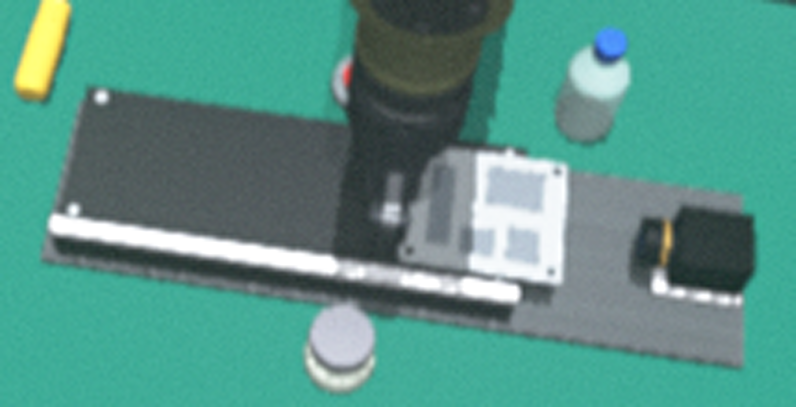

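Run:
```python
from h import *; from bench import viewer
c=dict(np.load("w11.npz"));S=viewer.calibration("scene")
def L(c,px,z):
    X=ray(c,px,z);d=X[:2]-pl[:2];k,q=np.cos(pl[2]),np.sin(pl[2]);return np.round([1000*(k*d[0]+q*d[1]),1000*(-q*d[0]+k*d[1])],1)
for n,a,z in [("end near",(182,53),.04),("fence top in",(464,49),.05),("trL",(221,244),.046),("trR",(419,243.5),.046)]: print(n,L(c,a,z))
s=lambda a:(np.array(a)+.5)/3.7-.5+[255,195]
for n,a,z in [("lead near",(568,160),.046),("lead far",(561,284),.046),("end near",(526,150),.04),("fence end top",(520,287),.05)]: print("scene",n,L(S,s(a),z))
c0=dict(np.load("w10.npz"))
for z in (.02,.03,.04): print("btn",z,ray(c0,(96,106),z),ray(c,(131,282),z))
```

```text
end near [-59.4 160.2]
fence top in [ 49.  160.3]
trL [-49.   79.7]
trR [40.8 80. ]
scene lead near [-51.6 187.9]
scene lead far [ 42.6 188.2]
scene end near [-57.9 158.9]
scene fence end top [ 51.  160.6]
btn 0.02 [0.46720699 0.01211582 0.02      ] [0.4679203  0.01501405 0.02      ]
btn 0.03 [0.47371014 0.01281267 0.03      ] [0.47389521 0.02157232 0.03      ]
btn 0.04 [0.48021328 0.01350951 0.04      ] [0.47987012 0.02813059 0.04      ]
```

The overhang is 29.7 mm by the wrist view and about 28 mm by the scene view. The plate is straight, with both corners within 0.3 mm. I'll back off, lift, shut the fingers and turn towards the button.

Call:
step_arm(targets=[[-6, 0, 0, 0, 0, 0], [-15, 0, 0, 0, 0, 0], [-20, 0, -15, 0, 0, 0], [-22, 0, -50, 0, 0, 0], [-22, 0, -75, 0, 0, 0], [-22, 0, -80, 0, 0, 0]])

```text
time_s: 18.3
tool_pos: [0.5754, 0.0248, 0.085]
orientation: [0.679, 0.734, 0.002, 0.001]
wrist_force: [0.6, -0.1, -0.6]
opening: 0.0498
```

Run:
```python
from h import *
go([0.4668,0.0118,0.07],yaw=np.pi/2,ledge=False)
go([0.4668,0.0118,0.03],yaw=np.pi/2,ledge=False)
```

```text
t 18.3 tcp [0.5754 0.0248 0.085 ] ledge xy [-0.0021  0.0456] F [ 0.6 -0.1 -0.6] open 0.0498 q [ 0.04  0.41 -0.21  0.94  0.    1.53]
target [0.4668 0.0118 0.07  ] row [  -4.4 -109.3   14.4] [ 0.0049  0.0034 -1.5715]
t 18.3 tcp [0.5754 0.0248 0.085 ] ledge xy [-0.0021  0.0456] F [ 0.6 -0.1 -0.6] open 0.0498 q [ 0.04  0.41 -0.21  0.94  0.    1.53]
target [0.4668 0.0118 0.03  ] row [  -4.5 -109.5   54.4] [ 0.0049  0.0034 -1.5715]
```

Call:
step_arm(targets=[[-1, -30, 0, 0, 0, -0.18], [-2, -60, 0, 0, 0, -0.36], [-3, -85, 0, 0, 0, -0.54], [-4, -100, 0, 0, 0, -0.72], [-4.5, -109, 0, 0, 0, -0.9], [-4.5, -109.3, 0, 0, 0, -1.08], [-4.5, -109.3, 10, 0.002, 0.002, -1.26], [-4.5, -109.3, 25, 0.004, 0.003, -1.42], [-4.5, -109.3, 35, 0.005, 0.0034, -1.57], [-4.5, -109.3, 35, 0.005, 0.0034, -1.5715], [-4.5, -109.3, 35, 0.005, 0.0034, -1.5715]], hand=0)

```text
time_s: 19.68
tool_pos: [0.4669, 0.0117, 0.0494]
orientation: [-0.039, 0.999, -0.0, -0.0]
wrist_force: [0.5, 1.0, 1.0]
opening: 0.0001
```

Run:
```python
from h import *; from bench import viewer
import cv2
go([0.4668,0.0118,0.03],yaw=np.pi/2,ledge=False)
c=viewer.calibration("wrist"); np.savez("w12.npz",**c)
i=viewer.get_image("wrist");cv2.imwrite("pics/w12.png",i)
i=viewer.get_image("scene")[170:305,255:470]; cv2.imwrite("pics/s12.png",cv2.resize(i,None,fx=3.7,fy=3.7,interpolation=cv2.INTER_CUBIC))
```

```text
t 19.68 tcp [0.4669 0.0117 0.0494] ledge xy [-0.1113  0.0411] F [0.5 1.  1. ] open 0.0001 q [ 0.03  0.28 -0.53  0.77 -0.   -0.05]
target [0.4668 0.0118 0.03  ] row [ 0.1  0.1 19.4] [-0.0001 -0.0003 -0.0023]
```

View pics/w12.png

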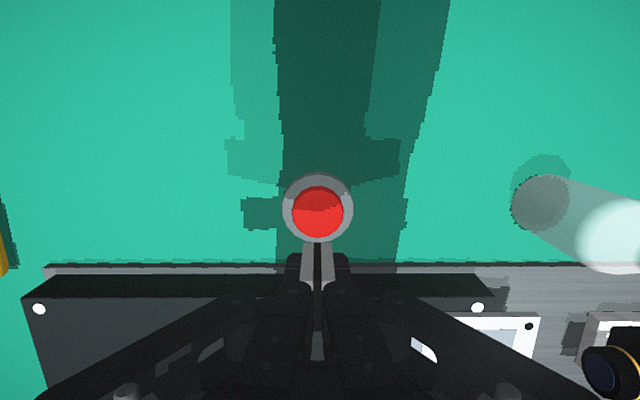

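View pics/s12.png

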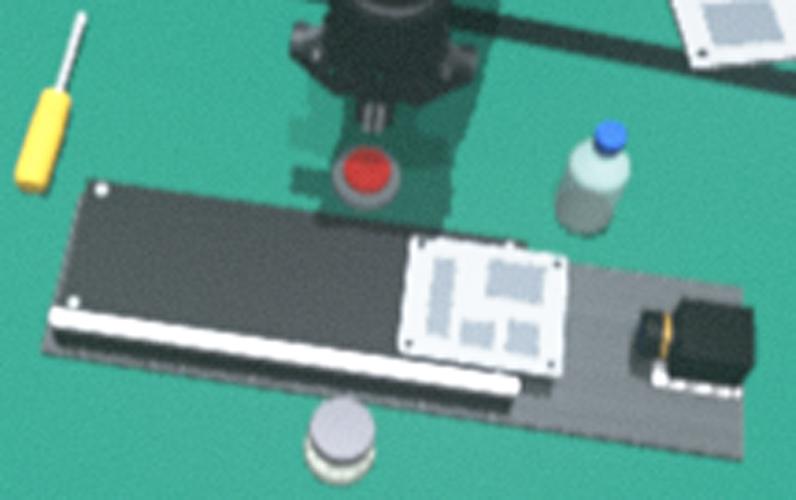

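Run:
```python
from h import *
c=dict(np.load("w12.npz"))
for z in (.016,.02,.024): print(ray(c,(317.5,211.5),z))
s,R,p=state()
for r in (25,30,35,40): print(r,proj(c,p+R@np.array([.011,0,-r/1000])))
```

```text
[0.4651215  0.01201349 0.016     ]
[0.46374293 0.01190095 0.02      ]
[0.46236436 0.01178842 0.024     ]
t 19.77 tcp [0.4673 0.0117 0.0498] ledge xy [-0.1109  0.0411] F [-0.5  1.1 -0.2] open 0.0002 q [ 0.03  0.28 -0.52  0.77 -0.   -0.05]
25 [316.78469056 232.6933279 ]
30 [316.77539711 236.61670574]
35 [316.76553543 240.7799697 ]
40 [316.75505177 245.20581453]
```

Call:
step_arm(targets=[[0, 0, 10, 0, 0, 0], [0, 0, 22, 0, 0, 0], [0, 0, 32, 0, 0, 0], [0, 0, 40, 0, 0, 0], [0, 0, 43, 0, 0, 0], [0, 0, 43, 0, 0, 0]])

```text
time_s: 20.52
tool_pos: [0.4672, 0.0117, 0.0065]
orientation: [-0.039, 0.999, -0.0, 0.0]
wrist_force: [-0.5, 0.2, 0.0]
opening: -0.0001
```

Call:
step_arm(targets=[[1, 0, 5, 0, 0, 0], [1, 0, 10, 0, 0, 0], [1, 0, 14, 0, 0, 0], [1, 0, 15, 0, 0, 0], [1, 0, 15, 0, 0, 0]])

```text
time_s: 21.15
tool_pos: [0.4661, 0.0116, -0.0085]
orientation: [-0.039, 0.999, -0.0, 0.0]
wrist_force: [-0.0, 0.4, -0.6]
opening: 0.0002
```

Run:
```python
from h import *; from bench import viewer
import cv2
state()
i=viewer.get_image("wrist")[140:340,180:460];cv2.imwrite("pics/w13.png",cv2.resize(i,None,fx=2.7,fy=2.7,interpolation=cv2.INTER_CUBIC))
```

```text
t 21.15 tcp [ 0.4661  0.0116 -0.0085] ledge xy [-0.112   0.0411] F [-0.   0.4 -0.6] open 0.0002 q [ 0.03  0.35 -0.61  0.61 -0.   -0.05]
```

View pics/w13.png

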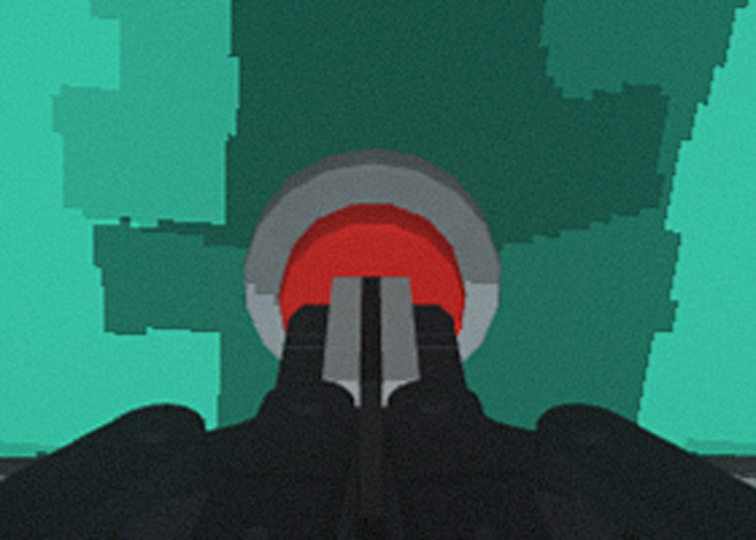

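The shut tips (crop (370,280)) are centred over the red button. I'll press slowly while watching the force.

Call:
step_arm(targets=[[0, 0, 2, 0, 0, 0], [0, 0, 4, 0, 0, 0], [0, 0, 4, 0, 0, 0]])

```text
time_s: 21.58
tool_pos: [0.4661, 0.0116, -0.0126]
orientation: [-0.039, 0.999, -0.0, -0.0]
wrist_force: [-0.6, -0.6, 0.1]
opening: 0.0003
```

Call:
step_arm(targets=[[0, 0, 1.5, 0, 0, 0], [0, 0, 3, 0, 0, 0], [0, 0, 3, 0, 0, 0]])

```text
time_s: 21.95
tool_pos: [0.4661, 0.0116, -0.0156]
orientation: [-0.039, 0.999, -0.0, -0.0]
wrist_force: [0.4, -0.8, 1.1]
opening: -0.0003
```

Call:
step_arm(targets=[[0, 0, 1.5, 0, 0, 0], [0, 0, 3, 0, 0, 0], [0, 0, 3, 0, 0, 0]])

```text
time_s: 22.32
tool_pos: [0.4661, 0.0116, -0.0186]
orientation: [-0.039, 0.999, -0.0, -0.0]
wrist_force: [-1.1, -0.5, 2.4]
opening: -0.0
```

Call:
step_arm(targets=[[0, 0, 1, 0, 0, 0], [0, 0, 2, 0, 0, 0], [0, 0, 2, 0, 0, 0]])

```text
time_s: 22.7
tool_pos: [0.4661, 0.0117, -0.0206]
orientation: [-0.039, 0.999, -0.0, -0.0]
wrist_force: [-1.3, 0.8, 3.1]
opening: 0.0002
```

Call:
step_arm(targets=[[0, 0, 1, 0, 0, 0], [0, 0, 2, 0, 0, 0], [0, 0, 2, 0, 0, 0]])

```text
time_s: 23.08
tool_pos: [0.4662, 0.0116, -0.0216]
orientation: [-0.039, 0.999, -0.0, 0.0]
wrist_force: [-3.9, -1.4, 15.3]
opening: 0.0002
```

The force jumped from 3 N to 15 N and motion stopped, so the button is bottomed out. Now I'll release it and retreat upward.

Call:
step_arm(targets=[[0, 0, -4, 0, 0, 0], [0, 0, -15, 0, 0, 0], [0, 0, -50, 0, 0, 0], [0, 0, -100, 0, 0, 0], [0, 0, -150, 0, 0, 0], [60, 0, -170, 0, 0, 0], [110, 0, -180, 0, 0, 0], [130, 0, -180, 0, 0, 0], [130, 0, -180, 0, 0, 0], [130, 0, -180, 0, 0, 0]])

```text
time_s: 24.32
tool_pos: [0.3383, 0.0016, 0.1585]
orientation: [-0.039, 0.999, -0.0, 0.001]
wrist_force: [1.4, -0.1, 0.6]
opening: 0.0002
```

Run:
```python
from h import *; from bench import viewer
import cv2
state()
i=viewer.get_image("top")[130:230,180:395]; cv2.imwrite("pics/t14.png",cv2.resize(i,None,fx=3.7,fy=3.7,interpolation=cv2.INTER_CUBIC))
i=viewer.get_image("scene"); cv2.imwrite("pics/s14f.png",i);i=i[170:305,255:470]; cv2.imwrite("pics/s14.png",cv2.resize(i,None,fx=3.7,fy=3.7,interpolation=cv2.INTER_CUBIC))
```

```text
t 24.32 tcp [0.3383 0.0016 0.1585] ledge xy [-0.2403  0.0413] F [ 1.4 -0.1  0.6] open 0.0002 q [ 0.   -0.04 -0.59  1.03 -0.   -0.07]
```

View pics/t14.png

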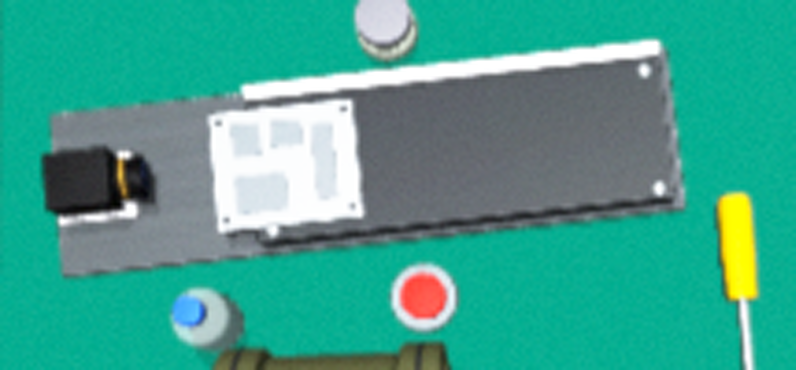

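View pics/s14.png

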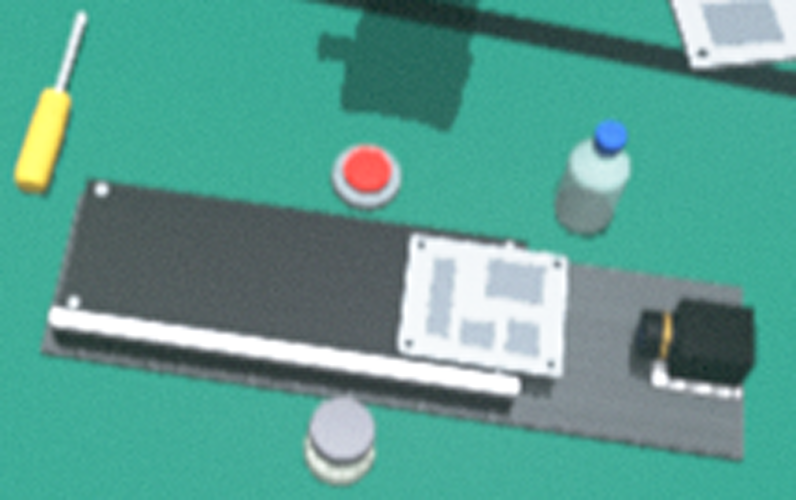

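View pics/s14f.png

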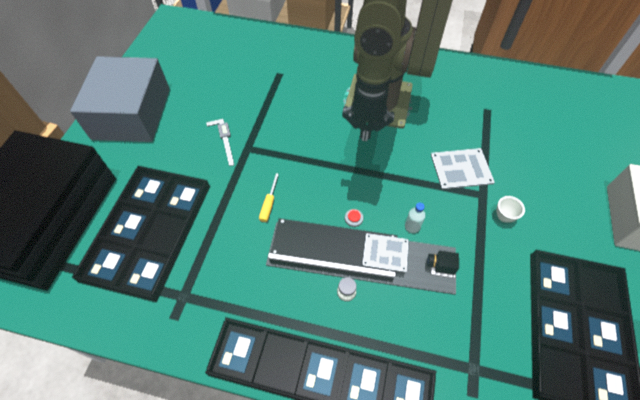

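Run:
```python
from h import *; from bench import viewer,ctrl
T=viewer.calibration("top");S=viewer.calibration("scene")
t=lambda a:(np.array(a)+.5)/3.7-.5+[180,130]
s=lambda a:(np.array(a)+.5)/3.7-.5+[255,170]
h=.046;P=np.array([[.045,.055,h],[.045,-.055,h],[-.045,-.055,h],[-.045,.055,h]])
pp,r=fit([(T,P,t([(209,115),(353,99),(363,216),(220,233)])),(S,P,s([(561,376),(399,350),(411,234),(568,257)]))],[.5,0.1,0])
d=pp[:2]-pl[:2];c,q=np.cos(pl[2]),np.sin(pl[2]);print("plate in ledge",c*d[0]+q*d[1],-q*d[0]+c*d[1],pp[2]-pl[2],"overhang",-q*d[0]+c*d[1]+.055-.16, abs(r).max())
print(np.abs(ctrl.observe()["qvel"]).max())
print(ctrl.close_job())
```

```text
plate in ledge -0.0038124226663588667 0.13271556534530626 0.0008929988742509554 overhang 0.027715565345306253 0.5950665230505194
0.005791927795949421
the job is handed in; nothing more can be done
None
```

The job is handed in at about 24 s of the 42 s limit. The plate was only pushed, and the button was pressed only after it was in place.

- **Plate:** I pushed it along the ledge with both fingertips against its trailing edge. The last top and scene views give an overhang of 27.7 mm, 0.05° off straight. The wrist view after the push gave 29.7 mm, a difference of about the 2 mm calibration error.
- **Button:** I pressed it with the shut fingers until it bottomed out. The tips moved about 6 mm, and the force went from about 3 N to 15 N as motion stopped. I then let it go, and the pictures show it back up. I could not read the trigger travel or the picture signal directly.
- **Bystanders:** The bottle, jar, screwdriver and caliper look unmoved, and the arm is clear of everything.

One thing disagreed with the robot description. The real fingertips sit about 36–40 mm behind the reported TCP, so I found both heights by lowering until I felt contact. While finding the ledge height, the fingertips pressed on the ledge top with about 12 N, before the push began.

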